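Set the espresso cups on their saucers

ROBOT

A 6-joint arm with a two-finger parallel gripper is mounted at the origin on the work surface. World frame = base frame: x ahead of the robot, y to its left, z up, the work surface at z = 0. Lengths are in mm, angles in rad, forces in N, time in s.
With the tool pointing down it reaches from about 350 to 975 mm from the base axis. Payload 7.1 kg.
Tool frame: the origin (TCP) lies between the finger pads; the fingertips stand 17 mm ahead of it and the grasp point (between the pads) lies 2 mm behind it; z points along the fingers, y is the line along which they close (so a half turn about z gives the same grasp; the last joint's range is limited). The gripper opens to 88 mm and grips with 3 to 60 N. Pads are 20 mm wide; open, the fingers measure 115 mm over their backs; the gripper's body (75 mm by 178 mm) begins 61 mm behind the grasp point.
Start: joints at [1.121, 0.423, 1.63, -0, 1.089, -0.019], TCP at [260.966, 567.892, 216.675] pointing down, gripper open.
Joint ranges: [-3, 3], [-0.9, 2.11], [0.09, 2.58], [-1.31, 4.45], [0.11, 2.69], [-2.54, 2.54]. Speed limits (rad/s): [2.39, 2.39, 3.01, 3.14, 3.14, 3.14].

INTERFACE

Orientations are given as a rotation vector (axis times angle).
In Python, from workcell import ctrl, telemetry, get_image, close_job gives the robot as it stands (ctrl), with the cameras as plain functions, the readings (telemetry) and the job as plain functions.
- The arm moves only by the shell command python3 jog.py 'ROWS' [OPENING]. ROWS is a JSON object whose key "ticks" holds a list of rows, 1 to 5 of them, each of 6 numbers: dx, dy, dz in shares of 0.6 m (1.0 is 0.6 m), then a rotation vector rx, ry, rz in parts of the range, where 1.0 means 4 rad; each row shifts and turns the commanded pose from where the row before left it, along the tool's axes as they then stand; what a row does not reach is not made up. A row lasts 1/12 s, in which the tool goes at most 41.7 mm and 0.125 rad, less where a joint would pass 70% of its speed; a pose out of reach is approached as far as the arm can. OPENING is the finger opening in mm, set as the command begins (- or left out keeps the last). The fingers move at their own pace and stop on an object; the grip force is fixed at half the most. Time passes only in rows, so rows that do not move let the fingers close. It prints the time, the measured TCP pose, the force, the opening and the grip force at its end. Shift and turn numbers lie between -1 and 1, and a call with a number outside is refused. Input that does not fit is refused with a message, and nothing moves.
- telemetry.get_obs(): the state, without advancing time (a new reading comes with each control period).
- get_image(name): name is "scene" or "side" or "wrist"; returns a dict with "img" (420x560x3 uint8, red, green, blue), "fx", "fy", "cx", "cy" (pixels), "R" (3x3) and "t" (3): a world point X has camera coordinates R X + t. Camera axes: x right, y down, z forward; pixel columns grow to the right and rows downward; lengths in mm; the calibration is good to about 2 mm. A picture is of the moment at which its call begins. There is no depth.
- close_job(): hands the job in; it is judged then, once.
The state is a dict: "t": time; "qpos": joint angles; "qvel": joint speeds; "joint_torque": joint torques, N m; "ee_pos": TCP position; "orientation": TCP orientation; "ft_force": force on the tool from outside, world axes, zero at the start; "moment": the same for the moment, N m; "width": finger opening in mm; "grasp_force": force on a finger pad.
Only numpy, scipy, OpenCV 4.12 (cv2) and the standard library are available. Lean on these libraries where they do the work, as an engineer would, in place of code of your own. Each camera call takes 0.05 s, during which the arm holds its last target. There are 200 camera calls.

TASK

Set the coffee bar for four: pick out the four small espresso cups and stand each one upright in the middle of the saucer of its own colour, setting it down rather than dropping it. Leave the saucers and the two big mugs where they are.

Things in the scene. Friction and masses are not known exactly. Their poses are not given: they have to be found in the camera images.
- cup_red: Small red espresso cup, loose, upright: 58 mm high, outer diameter 58 mm and straight-sided from 10 mm above its underside to the open rim, wall 3.5 mm, foot 40 mm across, 0.12 kg. Origin: centre of the underside; z up; +y points out through its ear handle (7 mm thick, 14 to 48 mm above the underside, reaching 47 mm from the axis). Grip it from above across the body along its x axis.
- cup_blue: Small blue espresso cup, loose, upright: 58 mm high, outer diameter 58 mm and straight-sided from 10 mm above its underside to the open rim, wall 3.5 mm, foot 40 mm across, 0.12 kg. Origin: centre of the underside; z up; +y points out through its ear handle (7 mm thick, 14 to 48 mm above the underside, reaching 47 mm from the axis). Grip it from above across the body along its x axis.
- cup_yellow: Small yellow espresso cup, loose, upright: 58 mm high, outer diameter 58 mm and straight-sided from 10 mm above its underside to the open rim, wall 3.5 mm, foot 40 mm across, 0.12 kg. Origin: centre of the underside; z up; +y points out through its ear handle (7 mm thick, 14 to 48 mm above the underside, reaching 47 mm from the axis). Grip it from above across the body along its x axis.
- cup_green: Small green espresso cup, loose, upright: 58 mm high, outer diameter 58 mm and straight-sided from 10 mm above its underside to the open rim, wall 3.5 mm, foot 40 mm across, 0.12 kg. Origin: centre of the underside; z up; +y points out through its ear handle (7 mm thick, 14 to 48 mm above the underside, reaching 47 mm from the axis). Grip it from above across the body along its x axis.
- saucer_red: The red saucer, loose, round, 108 mm across, lying on the worktop: a flat well of about 60 mm diameter with a white 52 mm disc glazed in its middle, its floor 6 mm above the saucer's underside, then a sloping edge rising to 13 mm at the rim. Origin: centre of its underside; z is up. About 0.18 kg. It slides if pushed.
- saucer_blue: The blue saucer, loose, round, 108 mm across, lying on the worktop: a flat well of about 60 mm diameter with a white 52 mm disc glazed in its middle, its floor 6 mm above the saucer's underside, then a sloping edge rising to 13 mm at the rim. Origin: centre of its underside; z is up. About 0.18 kg. It slides if pushed.
- saucer_yellow: The yellow saucer, loose, round, 108 mm across, lying on the worktop: a flat well of about 60 mm diameter with a white 52 mm disc glazed in its middle, its floor 6 mm above the saucer's underside, then a sloping edge rising to 13 mm at the rim. Origin: centre of its underside; z is up. About 0.18 kg. It slides if pushed.
- saucer_green: The green saucer, loose, round, 108 mm across, lying on the worktop: a flat well of about 60 mm diameter with a white 52 mm disc glazed in its middle, its floor 6 mm above the saucer's underside, then a sloping edge rising to 13 mm at the rim. Origin: centre of its underside; z is up. About 0.18 kg. It slides if pushed.
- mug_red: The large red mug, a bystander to be left alone: loose, upright, 95 mm high, 78 mm diameter, about 0.33 kg. Origin: centre of its underside; +y points out through its handle, which reaches 65 mm from the axis.
- mug_blue: The large blue mug, a bystander to be left alone: loose, upright, 95 mm high, 78 mm diameter, about 0.33 kg. Origin: centre of its underside; +y points out through its handle, which reaches 65 mm from the axis.

How it is judged:
By the outcome, as a careful person would: the job done as asked, in the order asked, and still so for the second after the job is handed in, with the robot touching nothing.
It also fails if it takes over 96 s, if anything falls off the work surface, if the arm or the gripper's body presses on something with over 40 N, if the wrist force passes 120 N, or if a joint passes its speed limit or range.

## Working session

There is one attempt and no reset: what is moved stays moved. The work goes in short steps, Python scripts to look and compute and a shell command to move; the robot and the scene stay as the last step left them, time stands still between calls to the robot, and variables do not carry over. Pictures are saved under pics/ and viewed, at most 14 in all, crops included, and the job is handed in when it is done.

```bash
ls; mkdir -p pics; python3 - <<'E'
from workcell import ctrl, telemetry, get_image, close_job
import cv2,numpy as np
for n in("scene","side","wrist"):
    d=get_image(n); cv2.imwrite(f"pics/{n}0.png",d["img"][...,::-1]); print(n,d["fx"],d["cx"],d["cy"],np.round(d["R"],3).tolist(),np.round(d["t"],1), -np.array(d["R"]).T@d["t"])
o=telemetry.get_obs();print(o["t"],o["ee_pos"],o["orientation"],o["ft_force"],o["width"])
E
```

```text
jog.py
pics
workcell.py
scene 546.316326174985 277.33050903740866 210.93853142210014 [[0.183, 0.983, -0.009], [0.789, -0.152, -0.595], [-0.586, 0.102, -0.804]] [ -91.2 -412.9 1612. ] [1287.76860976 -137.61500939 1048.9038389 ]
side 432.24834793875704 276.06974344395593 213.3440718898621 [[0.734, -0.679, 0.016], [-0.433, -0.486, -0.76], [0.523, 0.551, -0.65]] [-367.3  243.1  577.1] [  72.87202379 -449.1944339   565.65951335]
wrist 295.434399221226 282.11968809824 204.88167285151772 [[0.417, 0.909, -0.001], [0.873, -0.401, 0.278], [0.252, -0.117, -0.96]] [-624.3  -34.2  390.8] [191.73826263 599.51111919 383.97111812]
0.15 [260.79980436 567.52869875 216.08429684] [-6.71394976e-01 -3.06876964e+00  1.77424413e-03] [ 0.34712199 -0.3104502   0.16646629] 87.8173757002914
```

View pics/scene0.png

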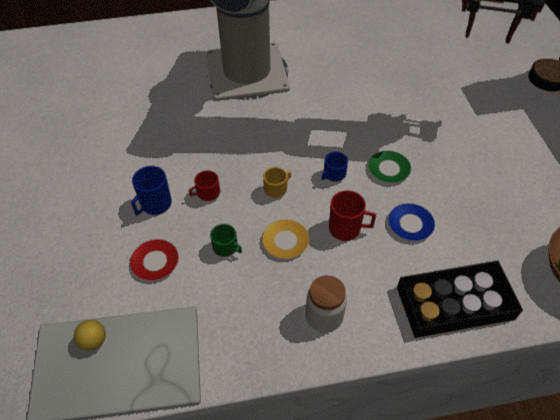

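View pics/side0.png

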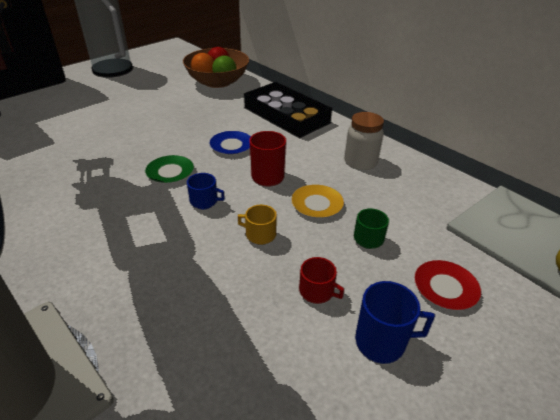

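View pics/wrist0.png

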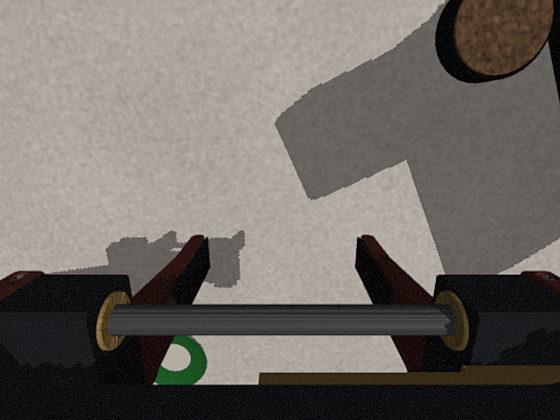

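The scene view shows, as (column, row) pixels:

| Colour | Cup | Saucer | Mug |
|---|---|---|---|
| red | (206,186) | (154,260) | (347,215) |
| yellow | (276,182) | (285,240) | – |
| blue | (336,167) | (411,222) | (152,190) |
| green | (224,240) | (389,168) | – |

The side view shows the same items: cups red (318,281), yellow (261,225), blue (203,191) and green (371,228). The wrist view shows only the green saucer, at (180,360). I'll measure from scene and side.

```bash
cat > h.py <<'E'
import cv2,numpy as np
from workcell import ctrl, telemetry, get_image, close_job
HUE={"red":[(0,8),(172,180)],"yellow":[(15,32)],"green":[(45,85)],"blue":[(105,130)]}
CUP={"scene":dict(red=(206,186),yellow=(276,182),blue=(336,167),green=(224,240)),
     "side":dict(red=(318,281),yellow=(261,225),blue=(203,191),green=(371,228))}
MUG={"scene":dict(red=(347,215),blue=(152,190)),"side":dict(red=(267,160),blue=(386,322))}
SAU={"scene":dict(red=(154,260),yellow=(285,240),blue=(411,222),green=(389,168)),
     "side":dict(red=(447,285),yellow=(318,203),blue=(231,143),green=(170,170))}
def mask(img,c):
    h=cv2.cvtColor(img,cv2.COLOR_RGB2HSV); m=np.zeros(h.shape[:2],np.uint8)
    for a,b in HUE[c]: m|=cv2.inRange(h,(a,130,35),(b,255,255))
    return m
def comp(m,p):
    n,l,s,ce=cv2.connectedComponentsWithStats(m)
    y,x=np.nonzero(l); i=np.argmin((x-p[0])**2+(y-p[1])**2)
    return (l==l[y[i],x[i]]).astype(np.uint8)
def cam(d): R=np.array(d["R"]);return R,-R.T@np.array(d["t"])
def ray(d,p):
    R,C=cam(d); v=R.T@np.array([(p[0]-d["cx"])/d["fx"],(p[1]-d["cy"])/d["fy"],1]); return C,v/np.linalg.norm(v)
def plane(d,p,z): C,v=ray(d,p); return C+v*(z-C[2])/v[2]
def tri(rs):
    A=sum(np.eye(3)-np.outer(v,v) for C,v in rs); b=sum((np.eye(3)-np.outer(v,v))@C for C,v in rs)
    return np.linalg.solve(A,b)
def disc(d,c,p):   # white disc in the saucer: hole of coloured ring
    m=comp(mask(d["img"],c),p); cs,_=cv2.findContours(m,cv2.RETR_CCOMP,cv2.CHAIN_APPROX_NONE)
    f=cv2.drawContours(np.zeros_like(m),[max(cs,key=cv2.contourArea)],-1,1,-1)
    hole=comp(cv2.morphologyEx(f-m,cv2.MORPH_OPEN,np.ones((3,3),np.uint8)),p)
    M=cv2.moments(hole,True); return (M["m10"]/M["m00"],M["m01"]/M["m00"]),M["m00"]
def body(d,c,p,k=11):
    m=comp(mask(d["img"],c),p); cs,_=cv2.findContours(m,cv2.RETR_EXTERNAL,cv2.CHAIN_APPROX_NONE)
    m=cv2.drawContours(np.zeros_like(m),cs,-1,1,-1) if 0 else m
    b=comp(cv2.morphologyEx(m,cv2.MORPH_OPEN,cv2.getStructuringElement(cv2.MORPH_ELLIPSE,(k,k))),p)
    h=cv2.morphologyEx(m&~cv2.dilate(b,np.ones((3,3),np.uint8)),cv2.MORPH_OPEN,np.ones((2,2),np.uint8))
    return b,h
def az(d,b):  # bearing bisecting silhouette
    y,x=np.nonzero(b); R,C=cam(d)
    v=(R.T@np.stack([(x-d["cx"])/d["fx"],(y-d["cy"])/d["fy"],np.ones(len(x))])).T
    g=v[:,:2].mean(0); a0=np.arctan2(g[1],g[0]); a=np.arctan2(v[:,1],v[:,0])-a0
    a=(a+np.pi)%(2*np.pi)-np.pi
    return a0+(a.min()+a.max())/2,(a.max()-a.min())/2, (v[:,2]/np.hypot(v[:,0],v[:,1]))
def cyl(ds,bs):
    L=[];
    for d,b in zip(ds,bs):
        a,w,e=az(d,b); R,C=cam(d); L.append((C,a,w,e))
    n=np.array([[-np.sin(a),np.cos(a)] for _,a,_,_ in L]); xy=np.linalg.solve(n,[n[i]@L[i][0][:2] for i in (0,1)])
    out=[]
    for C,a,w,e in L:
        D=np.hypot(*(xy-C[:2])); r=D*np.sin(w); out.append((r,C[2]+e.max()*(D+r),C[2]+e.min()*(D-r*.7)))
    return xy,out   # radius, rim height, foot height per view
E
cat > m.py <<'E'
from h import *
S,T=[get_image(n) for n in("scene","side")]
np.set_printoptions(precision=1,suppress=True)
for c in HUE:
    p=[disc(d,c,SAU[n][c]) for d,n in((S,"scene"),(T,"side"))]
    print("saucer",c,tri([ray(S,p[0][0]),ray(T,p[1][0])]),plane(S,p[0][0],6)[:2],plane(T,p[1][0],6)[:2])
for nm,K in(("cup",CUP),("mug",MUG)):
  for c in K["scene"]:
    B=[body(d,c,K[n][c],11 if nm=="cup" else 15) for d,n in((S,"scene"),(T,"side"))]
    xy,o=cyl((S,T),[b for b,_ in B]); print(nm,c,xy,np.array(o).ravel())
    for d,(b,h) in zip((S,T),B):
        y,x=np.nonzero(h)
        # keep handle pixels within reach of the body
        q=np.array([plane(d,(u,v),31)[:2]-xy for u,v in zip(x,y)]) if len(x) else np.zeros((0,2))
        q=q[np.hypot(*q.T)<70] if len(q) else q
        if len(q): g=q.mean(0); print("   handle",len(q),g,np.degrees(np.arctan2(g[1],g[0])))
E
python3 m.py
```

```text
saucer red [ 609.5 -300.7    5.2] [ 609.8 -299.5] [ 609. -302.]
saucer yellow [610.4  -3.3   4.9] [610.7  -2.7] [609.3  -5.1]
saucer green [446.5 294.9   5. ] [446.7 295.1] [445.8 292.6]
saucer blue [620.2 292.9   5.4] [619.9 293.5] [619.5 290.9]
cup red [ 441.5 -160.7] [27.1 57.7  2.  28.7 53.2 -3.3]
   handle 24 [ 12.1 -36.3] -71.60566664301533
   handle 77 [  7.3 -42.8] -80.32389144628945
cup yellow [460.4   1.2] [26.9 57.4  2.6 28.  55.9 -1.4]
   handle 12 [-15.3  39.1] 111.38567585114495
   handle 53 [-18.9  31.6] 120.83854823835009
cup blue [439.3 155.5] [26.5 56.9  2.6 27.3 55.3  0.1]
   handle 6 [ 32.3 -36.6] -48.56883780556266
   handle 36 [ 20.7 -38.5] -61.756517794609735Traceback (most recent call last):
  File "m.py", line 9, in <module>
    B=[body(d,c,K[n][c],11 if nm=="cup" else 15) for d,n in((S,"scene"),(T,"side"))]
       ~~~~^^^^^^^^^^^^^^^^^^^^^^^^^^^^^^^^^^^^^
  File "h.py", line 32, in body
    b=comp(cv2.morphologyEx(m,cv2.MORPH_OPEN,cv2.getStructuringElement(cv2.MORPH_ELLIPSE,(k,k))),p)
  File "h.py", line 15, in comp
    y,x=np.nonzero(l); i=np.argmin((x-p[0])**2+(y-p[1])**2)
                         ~~~~~~~~~^^^^^^^^^^^^^^^^^^^^^^^^^
    return _wrapfunc(a, 'argmin', axis=axis, out=out, **kwds)
    return bound(*args, **kwds)
ValueError: attempt to get argmin of an empty sequence
```

```bash
sed -i 's/"green":\[(45,85)\]/"green":[(40,95)]/; s/(a,130,35)/(a,90 if c=="green" else 130,20 if c=="green" else 35)/' h.py
sed -i 's/    return m$/    return m/; s/def body(d,c,p,k=11):/&/; s/    m=cv2.drawContours(np.zeros_like(m),cs,-1,1,-1) if 0 else m/    m=cv2.morphologyEx(m,cv2.MORPH_CLOSE,np.ones((3,3),np.uint8))/' h.py
python3 m.py; python3 - <<'E'
from h import *
from scipy.spatial.transform import Rotation as R
o=telemetry.get_obs();print(R.from_rotvec(o["orientation"]).as_matrix().round(3),o["qpos"])
E
```

```text
saucer red [ 609.3 -300.7    5.3] [ 609.5 -299.5] [ 608.9 -302.1]
saucer yellow [610.4  -3.3   4.9] [610.7  -2.7] [609.3  -5.1]
saucer green [446.6 295.4   4.6] [447.  295.4] [445.6 292.4]
saucer blue [620.2 292.9   5.4] [619.9 293.5] [619.5 290.7]
cup red [ 440.3 -161.7] [28.1 55.1  2.6 28.6 54.9 -1.4]
   handle 23 [ 13.9 -35.6] -68.71984852534044
   handle 77 [  8.5 -41.8] -78.46832771713991
cup yellow [462.2   3.3] [29.2 56.4  6.4 28.1 53.6 -4. ]
   handle 53 [-20.7  29.6] 124.91995703742232
cup blue [439.7 155.4] [26.5 57.3  2.6 27.6 55.1  0.5]
   handle 38 [ 20.4 -37.7] -61.55593227791293
cup green [ 607.  -140.7] [27.9 60.4  6.2 27.9 52.5 -2.5]
   handle 12 [28.5 32.3] 48.51165636797551
mug red [601.6 138.7] [37.4 94.1 -9.  37.3 91.9 -6.7]
   handle 66 [10.4 58. ] 79.8138266869587
mug blue [ 450.4 -287.4] [ 37.2 100.    2.6  39.5  83.5 -23.6]
   handle 67 [ 23. -43.] -61.784220072866525
   handle 150 [ 40.  -41.9] -46.32226354431708
[[-0.909  0.418 -0.   ]
 [ 0.418  0.909 -0.   ]
 [ 0.    -0.    -1.   ]] [ 1.12094936e+00  4.23275702e-01  1.63003382e+00 -4.70125023e-06
  1.08861384e+00 -1.90069028e-02]
```

The manual's scale: shifts go in shares of 0.6 m and turns go in shares of 4 rad. Converting my numbers, 0.116 rad / 4 = 0.029.

```bash
cat > go.py <<'E'
import sys
from h import *
from scipy.spatial.transform import Rotation as Ro
def go(x,y,z,yaw=None):  # yaw: tool y axis, degrees, mod 180
    o=telemetry.get_obs(); R=Ro.from_rotvec(o["orientation"]).as_matrix(); cur=np.degrees(np.arctan2(R[1,1],R[0,1]))
    d=0 if yaw is None else (yaw-cur+90)%180-90
    R2=Ro.from_euler("z",d,degrees=True).as_matrix()@R
    t=R2.T@(np.array([x,y,z])-o["ee_pos"])
    print("t%.2f yaw %.1f rz %.3f then tool dxyz"%(o["t"],cur,-np.radians(d)),t.round(1),"len %.0f"%np.linalg.norm(t),"q5 %.2f"%o["qpos"][5],"tilt",R[:,2].round(3))
if __name__=="__main__": go(*map(float,sys.argv[1:]))
E
python3 go.py 439.5 155.5 216 32
python3 jog.py '{"ticks":[[0,0,0,0,0,0.029],[0,0,0,0,0,0.029],[0,0,0,0,0,0.029],[0,0,0,0,0,0.029],[0,0,0,0,0,0.029]]}' 88; python3 go.py 439.5 155.5 216 32
```

```text
t0.35 yaw 65.3 rz 0.581 then tool dxyz [-444.3  -67.1    0.5] len 449 q5 -0.02 tilt [-0. -0. -1.]
t: 0.77
ee_pos: [260.9, 567.8, 216.6]
orientation: [1.529, 2.744, -0.0]
ft_force: [0.8, -0.1, -0.1]
width: 88.1
grasp_force: 0.0
t0.77 yaw 31.8 rz -0.004 then tool dxyz [-444.3  -67.1    0.7] len 449 q5 0.57 tilt [-0. -0. -1.]
```

Converted, -30 mm / 600 = -0.05, -4.5 mm / 600 = -0.0075.

```bash
for i in 1; do python3 jog.py '{"ticks":[[-0.05,-0.0075,0,0,0,0],[-0.05,-0.0075,0,0,0,0],[-0.05,-0.0075,0,0,0,0],[-0.05,-0.0075,0,0,0,0],[-0.05,-0.0075,0,0,0,0]]}' >/dev/null; python3 jog.py '{"ticks":[[-0.05,-0.0075,0,0,0,0],[-0.05,-0.0075,0,0,0,0],[-0.05,-0.0075,0,0,0,0],[-0.05,-0.0075,0,0,0,0],[-0.05,-0.0075,0,0,0,0]]}' >/dev/null;  python3 jog.py '{"ticks":[[-0.06,-0.0092,0,0,0,0],[-0.06,-0.0092,0,0,0,0],[-0.06,-0.0092,0,0,0,0],[-0.06,-0.0092,0,0,0,0],[0,0,0,0,0,0]]}'; done; python3 go.py 439.5 155.5 216 32
python3 -c "
from h import *
cv2.imwrite('pics/w1.png',get_image('wrist')['img'][...,::-1])"
```

```text
t: 2.02
ee_pos: [442.0, 151.7, 217.0]
orientation: [1.526, 2.744, -0.001]
ft_force: [-0.3, 0.3, 0.1]
width: 87.7
grasp_force: 0.0
t2.02 yaw 31.8 rz -0.003 then tool dxyz [ 4.5 -0.1  1. ] len 5 q5 -0.25 tilt [ 0.001 -0.001 -1.   ]
```

View pics/w1.png

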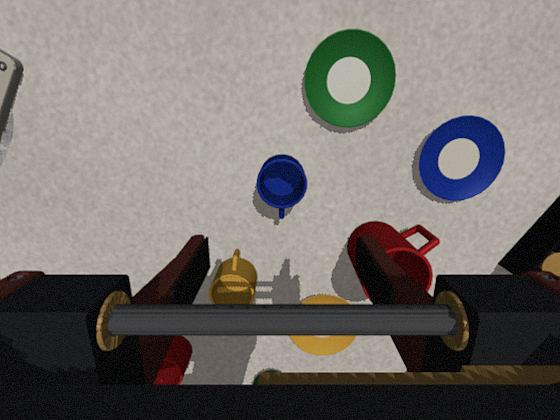

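The wrist view shows the blue cup at (282,181) with its handle pointing straight down to (282,212), so the grasp yaw is right. The green saucer is at (349,80) and the blue saucer at (459,158). Now I'll measure with the wrist camera.

```bash
cat > w.py <<'E'
import sys
from go import *
def edge(d,b,z,r):
    a,w,e=az(d,b); R,C=cam(d); u=np.array([np.cos(a),np.sin(a)]); D=(z-C[2])/e.max()
    return C[:2]+u*(D-r), D*np.sin(w)
def wcup(d,c,p):
    b,h=body(d,c,p,21); xy,r=edge(d,b,57,29)
    y,x=np.nonzero(h); q=np.array([plane(d,(u,v),31)[:2]-xy for u,v in zip(x,y)]).reshape(-1,2); q=q[np.hypot(*q.T)<60]
    g=q.mean(0) if len(q) else (0,0); return xy,r,np.degrees(np.arctan2(g[1],g[0])),len(q)
def wdisc(d,c,p): q,_=disc(d,c,p); return plane(d,q,6)[:2]
E
python3 - <<'E'
from w import *
d=get_image("wrist"); print(wcup(d,"blue",(282,181)),wdisc(d,"green",(349,80)),wdisc(d,"blue",(459,158)))
E
```

```text
(array([438.29574946, 156.45138876]), np.float64(38.92853840077453), np.float64(-56.91779547586952), 39) [445.34741783 295.79257618] [618.48898566 294.33773304]
```

Converted, 35 mm / 600 = 0.0583, 5 mm / 600 = 0.0083, -0.01 rad / 4 = -0.0025.

```bash
python3 go.py 439 156 40 33; python3 jog.py '{"ticks":[[0.0083,0,0,0,0,-0.0025],[0,0,0.0583,0,0,0],[0,0,0.0583,0,0,0],[0,0,0.0583,0,0,0],[0,0,0.0583,0,0,0]]}'>/dev/null; python3 jog.py '{"ticks":[[0,0,0.0333,0,0,0],[0,0,0.0267,0,0,0],[0,0,0,0,0,0],[0,0,0,0,0,0]]}'; python3 go.py 439 156 40 33
```

```text
t2.12 yaw 31.9 rz -0.019 then tool dxyz [  1.6  -0.8 176.8] len 177 q5 -0.24 tilt [ 0.  0. -1.]
t: 2.87
ee_pos: [436.3, 161.5, 40.2]
orientation: [-1.503, -2.757, 0.002]
ft_force: [-0.3, -0.0, 0.5]
width: 87.7
grasp_force: 0.0
t2.87 yaw 32.8 rz -0.004 then tool dxyz [-6.1 -0.8  0.2] len 6 q5 -0.24 tilt [-0.002 -0.001 -1.   ]
```

Converted, -6 mm / 600 = -0.01, -1 mm / 600 = -0.0017.

```bash
python3 jog.py '{"ticks":[[-0.01,-0.0017,0,0,0,0],[0,0,0,0,0,0],[0,0,0,0,0,0]]}'; python3 go.py 439 156 40 33; python3 jog.py '{"ticks":[[0,0,0,0,0,0],[0,0,0,0,0,0],[0,0,0,0,0,0],[0,0,0,0,0,0],[0,0,0,0,0,0]]}' 45;python3 jog.py '{"ticks":[[0,0,0,0,0,0],[0,0,0,0,0,0]]}'; python3 jog.py '{"ticks":[[0,0,-0.0417,0,0,0],[0,0,-0.0583,0,0,0],[0,0,-0.0583,0,0,0],[0,0,-0.0583,0,0,0],[0,0,0,0,0,0]]}';python3 go.py 619.5 293.5 170 
```

```text
t: 3.12
ee_pos: [440.7, 155.0, 41.9]
orientation: [1.507, 2.755, 0.003]
ft_force: [0.5, -0.2, -0.1]
width: 88.1
grasp_force: 0.0
t3.12 yaw 32.7 rz -0.006 then tool dxyz [ 1.8 -0.9  1.9] len 3 q5 -0.26 tilt [ 0.002  0.001 -1.   ]
t: 3.53
ee_pos: [439.8, 154.7, 40.8]
orientation: [1.507, 2.756, 0.0]
ft_force: [0.8, 0.1, -0.9]
width: 58.0
grasp_force: 0.0
t: 3.7
ee_pos: [439.8, 154.7, 40.7]
orientation: [-1.507, -2.756, 0.0]
ft_force: [0.0, -0.7, 2.3]
width: 56.2
grasp_force: 30.0
t: 4.12
ee_pos: [443.3, 155.9, 176.3]
orientation: [1.504, 2.751, 0.011]
ft_force: [-0.0, 0.3, -0.7]
width: 56.0
grasp_force: 30.0
t4.12 yaw 32.7 rz -0.000 then tool dxyz [ 20.7 222.5   8.3] len 224 q5 -0.26 tilt [ 0.009  0.003 -1.   ]
```

Converted, 28 mm / 600 = 0.0467, 2.5 mm / 600 = 0.0042.

```bash
python3 jog.py '{"ticks":[[0.0042,0.0467,0,0,0,0],[0.0042,0.0467,0,0,0,0],[0.0042,0.0467,0,0,0,0],[0.0042,0.0467,0,0,0,0],[0.0042,0.0467,0,0,0,0]]}'>/dev/null; python3 jog.py '{"ticks":[[0.0042,0.0467,0,0,0,0],[0.0042,0.0467,0,0,0,0],[0.0042,0.0433,0,0,0,0],[0,0,0,0,0,0],[0,0,0,0,0,0]]}';python3 jog.py '{"ticks":[[0,0,0,0,0,0],[0,0,0,0,0,0]]}'; python3 go.py 619.5 293.5 46
python3 - <<'E'
from w import *
ims=[get_image(n)["img"] for n in("wrist","scene","side")]
cv2.imwrite('pics/a.png',np.hstack([cv2.resize(ims[0],(400,300)),cv2.resize(ims[2][50:350,100:500],(400,300))])[...,::-1])
E
```

```text
t: 4.95
ee_pos: [615.7, 291.7, 168.9]
orientation: [-1.506, -2.756, 0.002]
ft_force: [-0.1, 0.2, -2.0]
width: 56.1
grasp_force: 30.0
t: 5.12
ee_pos: [614.6, 290.5, 169.9]
orientation: [-1.507, -2.755, 0.003]
ft_force: [0.5, -0.8, -1.2]
width: 56.3
grasp_force: 30.0
t5.12 yaw 32.6 rz -0.000 then tool dxyz [ -0.2   6.  123.9] len 124 q5 -0.15 tilt [-0.002 -0.001 -1.   ]
```

View pics/a.png

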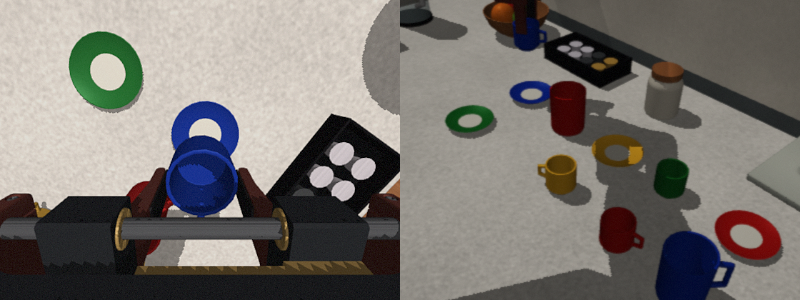

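Wrist half: the blue cup is held upright at (203,178), with its saucer right behind it at (205,130). Side half: the cup hangs above the blue saucer, and everything else is undisturbed. Lowering now.

Converted, 30 mm / 600 = 0.05, -1.5 mm / 600 = -0.0025.

```bash
python3 jog.py '{"ticks":[[-0.0025,0.01,0.0333,0,0,0],[0,0,0.05,0,0,0],[0,0,0.05,0,0,0],[0,0,0.04,0,0,0],[0,0,0.02,0,0,0]]}'>/dev/null; python3 jog.py '{"ticks":[[0,0,0,0,0,0],[0,0,0,0,0,0],[0,0,0,0,0,0]]}'; python3 go.py 620.3 292.2 46.5
```

```text
t: 5.93
ee_pos: [622.9, 293.8, 56.5]
orientation: [1.507, 2.755, 0.003]
ft_force: [0.4, 0.6, -1.5]
width: 56.5
grasp_force: 30.0
t5.93 yaw 32.7 rz -0.000 then tool dxyz [ 0.  -3.1 10. ] len 10 q5 -0.15 tilt [ 0.002  0.001 -1.   ]
```

```bash
for i in 1 2; do python3 jog.py '{"ticks":[[0,0,0,0,0,0],[0,0,0,0,0,0]]}' |grep -E "ee_pos"; done;  python3 go.py 620.3 292.2 46.5
```

```text
ee_pos: [622.8, 293.8, 56.5]
ee_pos: [622.1, 293.6, 55.5]
t6.27 yaw 32.7 rz -0.000 then tool dxyz [-0.2 -2.3  9. ] len 9 q5 -0.15 tilt [ 0.001  0.    -1.   ]
```

Converted, 2 mm / 600 = 0.0033, -1 mm / 600 = -0.0017.

```bash
python3 jog.py '{"ticks":[[0,-0.0017,0.0033,0,0,0],[0,-0.0017,0.0033,0,0,0],[0,0,0.0017,0,0,0],[0,0,0,0,0,0],[0,0,0,0,0,0]]}'>/dev/null;python3 jog.py '{"ticks":[[0,0,0,0,0,0],[0,0,0,0,0,0],[0,0,0,0,0,0],[0,0,0,0,0,0]]}'; python3 go.py 620.3 292.2 46.5
python3 - <<'E'
from w import *
ims=[get_image(n)["img"] for n in("wrist","scene","side")]
cv2.imwrite('pics/b.png',np.hstack([cv2.resize(ims[1][150:300,300:500],(400,300)),cv2.resize(ims[2][70:220,150:350],(400,300))])[...,::-1])
E
```

```text
t: 7.02
ee_pos: [620.1, 292.3, 49.7]
orientation: [1.507, 2.756, 0.0]
ft_force: [0.2, 1.0, -2.0]
width: 56.2
grasp_force: 30.0
t7.02 yaw 32.7 rz -0.000 then tool dxyz [-0.2  0.1  3.2] len 3 q5 -0.15 tilt [ 0.  0. -1.]
```

View pics/b.png

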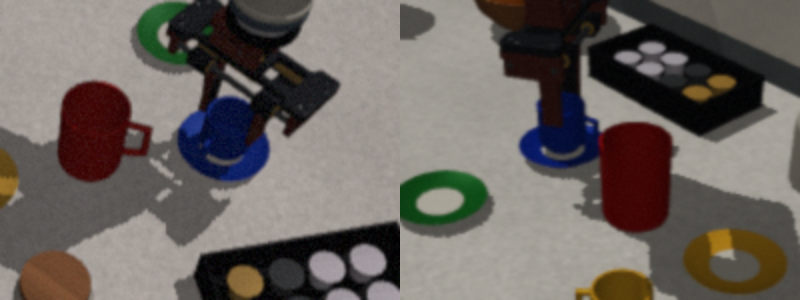

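The scene half shows the cup at about (226,130) with an even white crescent at its foot, at (226,157). The side half shows the cup at (561,120), centred over the white disc. Last millimetres next, then release.

Converted, 1 mm / 600 = 0.0017.

```bash
python3 jog.py '{"ticks":[[0,0,0.0017,0,0,0],[0,0,0.0017,0,0,0],[0,0,0,0,0,0],[0,0,0,0,0,0],[0,0,0,0,0,0]]}'|grep -E "ee|force"; python3 jog.py '{"ticks":[[0,0,0.001,0,0,0],[0,0,0,0,0,0],[0,0,0,0,0,0],[0,0,0,0,0,0]]}'|grep -E "ee|force"
```

```text
ee_pos: [620.1, 292.3, 47.6]
ft_force: [0.0, 1.0, -1.0]
grasp_force: 30.0
ee_pos: [620.1, 292.3, 47.1]
ft_force: [-0.9, 0.2, -0.7]
grasp_force: 30.0
```

Converted, 0.5 mm / 600 = 0.0008.

```bash
python3 jog.py '{"ticks":[[0,0,0.0008,0,0,0],[0,0,0,0,0,0],[0,0,0,0,0,0]]}'|grep -E "ee|ft_force"; python3 jog.py '{"ticks":[[0,0,0.0005,0,0,0],[0,0,0,0,0,0],[0,0,0,0,0,0]]}'|grep -E "ee|ft_force"
```

```text
ee_pos: [620.2, 292.3, 46.8]
ft_force: [-0.6, -0.3, 1.6]
ee_pos: [620.2, 292.3, 46.7]
ft_force: [-2.1, -1.0, 5.7]
```

Contact felt at z 46.8. Releasing, then on to the yellow cup.

Converted, -40 mm / 600 = -0.0667, -35 mm / 600 = -0.0583.

```bash
python3 jog.py '{"ticks":[[0,0,0,0,0,0],[0,0,0,0,0,0],[0,0,0,0,0,0],[0,0,0,0,0,0],[0,0,0,0,0,0]]}' 88 | grep width; python3 jog.py '{"ticks":[[0,0,-0.0167,0,0,0],[0,0,-0.0583,0,0,0],[0,0,-0.0667,0,0,0],[0,0,-0.0667,0,0,0],[0,0,-0.0667,0,0,0]]}'; python3 go.py 461 2 216 28
```

```text
width: 85.5
t: 9.25
ee_pos: [619.8, 292.2, 213.6]
orientation: [-1.507, -2.756, 0.0]
ft_force: [0.2, 0.0, 0.1]
width: 88.0
grasp_force: 0.0
t9.25 yaw 32.7 rz 0.081 then tool dxyz [-181.7 -276.4   -2.3] len 331 q5 -0.15 tilt [-0. -0. -1.]
```

Converted, -27.5 mm / 600 = -0.0458, -18 mm / 600 = -0.03, 0.08 rad / 4 = 0.02.

```bash
python3 jog.py '{"ticks":[[0,0,0,0,0,0.02],[-0.03,-0.0458,0,0,0,0],[-0.03,-0.0458,0,0,0,0],[-0.03,-0.0458,0,0,0,0],[-0.03,-0.0458,0,0,0,0]]}'>/dev/null; python3 jog.py '{"ticks":[[-0.03,-0.0458,0,0,0,0],[-0.03,-0.0458,0,0,0,0],[-0.03,-0.0458,0,0,0,0],[-0.03,-0.0458,0,0,0,0],[-0.03,-0.0458,0,0,0,0]]}'>/dev/null;  python3 jog.py '{"ticks":[[-0.0317,-0.0467,0,0,0,0],[0,0,0,0,0,0],[0,0,0,0,0,0],[0,0,0,0,0,0],[0,0,0,0,0,0]]}'>/dev/null;python3 jog.py '{"ticks":[[0,0,0,0,0,0],[0,0,0,0,0,0],[0,0,0,0,0,0]]}'; python3 - <<'E'
from w import *
S,T,d=[get_image(n) for n in("scene","side","wrist")]
cv2.imwrite('pics/w2.png',np.vstack([d["img"][:330,:],np.hstack([cv2.resize(S["img"][150:300,340:480],(280,260)),cv2.resize(T["img"][70:220,150:310],(280,260))])])[...,::-1])
E
```

```text
t: 10.75
ee_pos: [462.5, 3.6, 211.2]
orientation: [-1.615, -2.695, 0.0]
ft_force: [0.6, -0.0, -0.4]
width: 88.0
grasp_force: 0.0
```

View pics/w2.png

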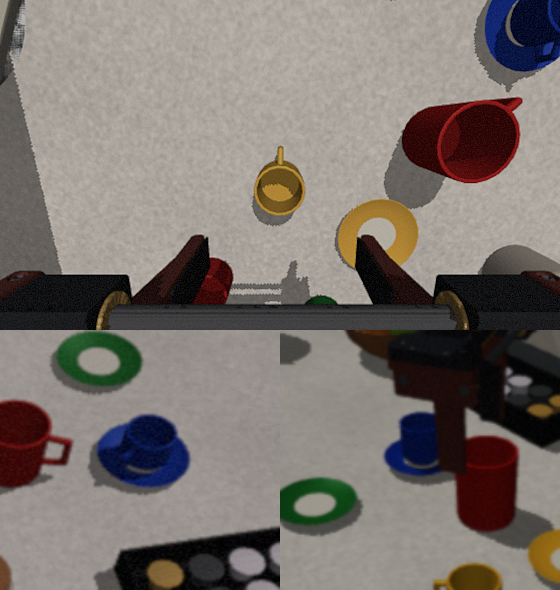

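Blue now stands in its saucer in both the scene and side views. The yellow cup is at (280,188) with its handle straight up at (281,155), so the yaw is right.

```bash
python3 - <<'E'
from w import *
d=get_image("wrist"); print(wcup(d,"yellow",(280,200))); print(wdisc(d,"yellow",(378,233)))
go(461.5,2.5,40,28)
S,T=[get_image(n) for n in("scene","side")]
B=[body(e,"blue",p)[0] for e,p in((S,(415,213)),)]
E
```

```text
(array([459.60670888,   1.46534009]), np.float64(38.90402607042587), np.float64(115.00288718661913), 59)Traceback (most recent call last):
  File "<stdin>", line 2, in <module>
  File "w.py", line 10, in wdisc
    def wdisc(d,c,p): q,_=disc(d,c,p); return plane(d,q,6)[:2]
                          ~~~~^^^^^^^
  File "h.py", line 27, in disc
    hole=comp(cv2.morphologyEx(f-m,cv2.MORPH_OPEN,np.ones((3,3),np.uint8)),p)
  File "h.py", line 15, in comp
    y,x=np.nonzero(l); i=np.argmin((x-p[0])**2+(y-p[1])**2)
                         ~~~~~~~~~^^^^^^^^^^^^^^^^^^^^^^^^^
    return _wrapfunc(a, 'argmin', axis=axis, out=out, **kwds)
    return bound(*args, **kwds)
ValueError: attempt to get argmin of an empty sequence
```

Converted, 40 mm / 600 = 0.0667, 35 mm / 600 = 0.0583, 0.02 rad / 4 = 0.005.

```bash
python3 go.py 460.5 2 40.5; python3 jog.py '{"ticks":[[0,-0.0042,0.05,0,0,0.005],[0,0,0.0667,0,0,0],[0,0,0.0667,0,0,0],[0,0,0.0583,0,0,0],[0,0,0.0333,0,0,0]]}'>/dev/null; python3 jog.py '{"ticks":[[0,0,0.01,0,0,0],[0,0,0,0,0,0],[0,0,0,0,0,0],[0,0,0,0,0,0],[0,0,0,0,0,0]]}'>/dev/null;python3 jog.py '{"ticks":[[0,0,0,0,0,0],[0,0,0,0,0,0],[0,0,0,0,0,0]]}';python3 go.py 460.5 2 40.5
```

```text
t10.95 yaw 28.1 rz -0.000 then tool dxyz [ -0.2  -2.  170.7] len 171 q5 -0.51 tilt [-0.  0. -1.]
t: 12.03
ee_pos: [460.4, 1.7, 40.9]
orientation: [1.643, 2.677, 0.001]
ft_force: [0.3, 0.8, 0.7]
width: 87.9
grasp_force: 0.0
t12.03 yaw 26.9 rz -0.000 then tool dxyz [0.2 0.2 0.4] len 1 q5 -0.49 tilt [ 0.001 -0.    -1.   ]
```

Converted, -35 mm / 600 = -0.0583, -25 mm / 600 = -0.0417.

```bash
python3 jog.py '{"ticks":[[0,0,0,0,0,0],[0,0,0,0,0,0],[0,0,0,0,0,0],[0,0,0,0,0,0],[0,0,0,0,0,0]]}' 45 >/dev/null;python3 jog.py '{"ticks":[[0,0,0,0,0,0],[0,0,0,0,0,0],[0,0,0,0,0,0]]}'; python3 jog.py '{"ticks":[[0,0,-0.0417,0,0,0],[0,0,-0.0583,0,0,0],[0,0,-0.0583,0,0,0],[0,0,-0.0417,0,0,0],[0,0,0,0,0,0]]}';python3 go.py 610.2 -3.5 160 
```

```text
t: 12.7
ee_pos: [459.9, 1.8, 40.2]
orientation: [-1.643, -2.678, 0.0]
ft_force: [-0.5, 0.7, -0.2]
width: 56.2
grasp_force: 30.0
t: 13.12
ee_pos: [463.0, 1.7, 164.8]
orientation: [1.639, 2.672, 0.007]
ft_force: [1.0, 0.1, -0.9]
width: 56.3
grasp_force: 30.0
t13.12 yaw 26.9 rz -0.000 then tool dxyz [-71.3 128.8   6. ] len 147 q5 -0.49 tilt [ 0.008 -0.    -1.   ]
```

Converted, 26 mm / 600 = 0.0433, -14.5 mm / 600 = -0.0242.

```bash
python3 jog.py '{"ticks":[[-0.0242,0.0433,0,0,0,0],[-0.0242,0.0433,0,0,0,0],[-0.0242,0.0433,0,0,0,0],[-0.0242,0.0433,0,0,0,0],[-0.0242,0.0433,0,0,0,0]]}'>/dev/null; python3 jog.py '{"ticks":[[0,0,0,0,0,0],[0,0,0.05,0,0,0],[0,0,0.05,0,0,0],[0,0,0.05,0,0,0],[0,0,0.02,0,0,0]]}'>/dev/null; python3 jog.py '{"ticks":[[0,0,0.0083,0,0,0],[0,0,0,0,0,0],[0,0,0,0,0,0],[0,0,0,0,0,0],[0,0,0,0,0,0]]}'>/dev/null;python3 jog.py '{"ticks":[[0,0,0,0,0,0],[0,0,0,0,0,0],[0,0,0,0,0,0],[0,0,0,0,0,0]]}';python3 go.py 610.2 -3.5 46.5 
```

```text
t: 14.7
ee_pos: [608.9, -4.0, 53.6]
orientation: [1.643, 2.677, 0.0]
ft_force: [-0.1, 0.6, -1.1]
width: 56.2
grasp_force: 30.0
t14.70 yaw 26.9 rz -0.000 then tool dxyz [-0.2  1.4  7.1] len 7 q5 -0.50 tilt [ 0.001 -0.    -1.   ]
```

Contact is expected near 46.4.

Converted, 2 mm / 600 = 0.0033, 1.4 mm / 600 = 0.0023.

```bash
python3 jog.py '{"ticks":[[0,0.0023,0.0033,0,0,0],[0,0,0.0033,0,0,0],[0,0,0.0017,0,0,0],[0,0,0.0012,0,0,0],[0,0,0,0,0,0]]}'>/dev/null; python3 jog.py '{"ticks":[[0,0,0,0,0,0],[0,0,0,0,0,0],[0,0,0,0,0,0],[0,0,0,0,0,0]]}'; python3 - <<'E'
from w import *
S,T=[get_image(n)["img"] for n in("scene","side")]
cv2.imwrite('pics/c.png',np.hstack([cv2.resize(S[180:300,200:360],(400,300)),cv2.resize(T[130:250,240:400],(400,300))])[...,::-1])
E
```

```text
t: 15.45
ee_pos: [610.0, -3.4, 47.7]
orientation: [1.643, 2.678, 0.0]
ft_force: [0.2, -0.2, -1.0]
width: 56.4
grasp_force: 30.0
```

View pics/c.png

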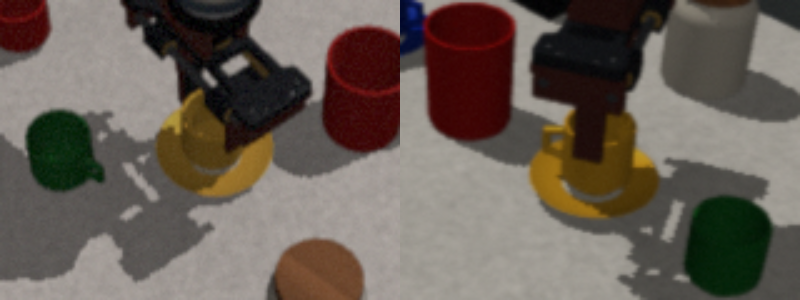

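The yellow cup is over the white disc in both halves, with crescents at (215,165) and (595,190). The green cup's handle is at (95,170) in the left half. Setting down.

Converted, 0.8 mm / 600 = 0.0013.

```bash
for i in 1; do python3 jog.py '{"ticks":[[0,0,0.0013,0,0,0],[0,0,0,0,0,0],[0,0,0,0,0,0],[0,0,0,0,0,0]]}'|grep -E "ee|ft_"; python3 jog.py '{"ticks":[[0,0,0.0007,0,0,0],[0,0,0,0,0,0],[0,0,0,0,0,0],[0,0,0,0,0,0]]}'|grep -E "ee|ft_"; done
```

```text
ee_pos: [609.9, -3.4, 46.7]
ft_force: [-0.6, -0.9, -1.2]
ee_pos: [609.9, -3.4, 46.4]
ft_force: [-0.6, 0.1, -1.5]
```

Converted, 0.3 mm / 600 = 0.0005.

```bash
python3 jog.py '{"ticks":[[0,0,0.0005,0,0,0],[0,0,0,0,0,0],[0,0,0,0,0,0]]}'|grep -E "ee|ft_";python3 jog.py '{"ticks":[[0,0,0.0005,0,0,0],[0,0,0,0,0,0],[0,0,0,0,0,0]]}'|grep -E "ee|ft_"
```

```text
ee_pos: [610.0, -3.4, 46.2]
ft_force: [-0.2, -0.5, 1.1]
ee_pos: [610.0, -3.4, 46.2]
ft_force: [-2.0, -0.3, 4.9]
```

Converted, -40 mm / 600 = -0.0667, -35 mm / 600 = -0.0583.

```bash
python3 jog.py '{"ticks":[[0,0,0,0,0,0],[0,0,0,0,0,0],[0,0,0,0,0,0],[0,0,0,0,0,0],[0,0,0,0,0,0]]}' 88 | grep width; python3 jog.py '{"ticks":[[0,0,-0.0167,0,0,0],[0,0,-0.0583,0,0,0],[0,0,-0.0667,0,0,0],[0,0,-0.0667,0,0,0],[0,0,-0.0667,0,0,0]]}'; python3 go.py 607 -140.7 216 -42
```

```text
width: 85.7
t: 17.55
ee_pos: [609.5, -3.3, 213.1]
orientation: [-1.643, -2.677, 0.0]
ft_force: [0.9, 0.5, -0.6]
width: 87.9
grasp_force: 0.0
t17.55 yaw 26.9 rz 1.203 then tool dxyz [-103.8   90.    -2.9] len 137 q5 -0.50 tilt [-0.  0. -1.]
```

Converted, 0.12 rad / 4 = 0.03.

```bash
python3 jog.py '{"ticks":[[0,0,0,0,0,0.03],[0,0,0,0,0,0.03],[0,0,0,0,0,0.03],[0,0,0,0,0,0.03],[0,0,0,0,0,0.03]]}'>/dev/null; python3 jog.py '{"ticks":[[0,0,0,0,0,0.03],[0,0,0,0,0,0.03],[0,0,0,0,0,0.03],[0,0,0,0,0,0.03],[0,0,0,0,0,0.03]]}'>/dev/null;  python3 jog.py '{"ticks":[[-0.035,0.03,0,0,0,0],[-0.035,0.03,0,0,0,0],[-0.035,0.03,0,0,0,0],[-0.035,0.03,0,0,0,0],[-0.0333,0.03,0,0,0,0]]}'>/dev/null;python3 jog.py '{"ticks":[[0,0,0,0,0,0],[0,0,0,0,0,0],[0,0,0,0,0,0],[0,0,0,0,0,0],[0,0,0,0,0,0]]}'; python3 go.py 607 -140.7 216 -42;python3 - <<'E'
from w import *
d=get_image("wrist")
cv2.imwrite('pics/w3.png',d["img"][...,::-1])
print(wcup(d,"green",(280,185)))
E
```

```text
t: 19.22
ee_pos: [607.7, -139.7, 210.9]
orientation: [-2.867, -1.284, -0.0]
ft_force: [0.1, 0.3, -0.1]
width: 87.9
grasp_force: 0.0
t19.22 yaw -41.8 rz 0.004 then tool dxyz [-1.2  0.1 -5.1] len 5 q5 0.48 tilt [-0.  0. -1.]
(array([ 603.16668664, -140.5653869 ]), np.float64(38.16605816421064), np.float64(45.68767139540527), 62)
```

View pics/w3.png

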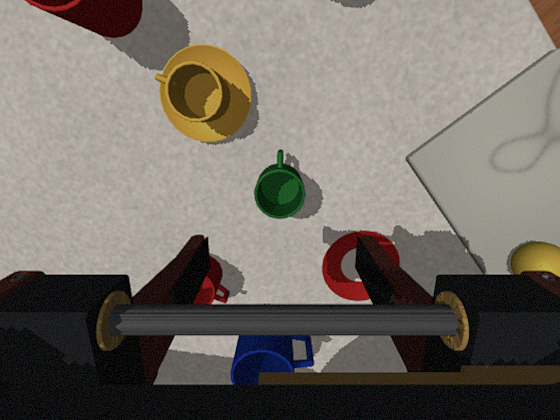

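The green cup is at (280,192) with its handle straight up at (280,157). The yellow cup stands in its saucer at (200,94). The green far edge is uncertain, so I'll check how much it depends on the threshold and compare with yellow.

```bash
python3 - <<'E'
from w import *
im=cv2.cvtColor(cv2.imread("pics/w3.png"),cv2.COLOR_BGR2RGB)
y=cv2.imread("pics/w2.png")[:330,:,::-1].copy(); y=np.vstack([y,np.zeros((90,560,3),np.uint8)])
for c,i in(("yellow",y),("green",im)):
    b,h=body({"img":i},c,(280,195),21); print(c,cv2.boundingRect(b))
print(im[208:224,280].tolist()); print(y[208:222,280].tolist())
E
```

```text
yellow (254, 160, 51, 56)
green (255, 164, 50, 55)
[[12, 48, 15], [7, 47, 21], [5, 42, 6], [24, 54, 25], [21, 50, 20], [5, 45, 12], [5, 42, 5], [8, 39, 14], [31, 86, 41], [17, 87, 28], [77, 106, 77], [156, 155, 146], [185, 177, 170], [180, 173, 165], [178, 171, 162], [170, 163, 155]]
[[117, 90, 37], [112, 82, 28], [120, 89, 38], [111, 81, 27], [125, 101, 36], [170, 137, 51], [181, 138, 48], [133, 108, 72], [101, 98, 95], [102, 96, 95], [105, 98, 94], [105, 98, 96], [102, 96, 94], [103, 100, 98]]
```

Converted, 40 mm / 600 = 0.0667, 35 mm / 600 = 0.0583.

```bash
python3 go.py 604 -140.3 40.5; python3 jog.py '{"ticks":[[-0.005,-0.0033,0.05,0,0,0],[0,0,0.0667,0,0,0],[0,0,0.0667,0,0,0],[0,0,0.0583,0,0,0],[0,0,0.0333,0,0,0]]}'>/dev/null; python3 jog.py '{"ticks":[[0,0,0.0083,0,0,0],[0,0,0,0,0,0],[0,0,0,0,0,0],[0,0,0,0,0,0],[0,0,0,0,0,0]]}'>/dev/null;python3 jog.py '{"ticks":[[0,0,0,0,0,0],[0,0,0,0,0,0],[0,0,0,0,0,0]]}';python3 go.py 604 -140.3 40.5
```

```text
t19.27 yaw -41.7 rz -0.000 then tool dxyz [ -2.9  -2.4 170.4] len 170 q5 0.48 tilt [ 0.  0. -1.]
t: 20.35
ee_pos: [604.5, -141.9, 41.5]
orientation: [2.867, 1.282, 0.001]
ft_force: [0.4, 0.5, -0.3]
width: 87.9
grasp_force: 0.0
t20.35 yaw -41.8 rz -0.000 then tool dxyz [ 0.8 -1.5  1. ] len 2 q5 0.48 tilt [ 0.001 -0.    -1.   ]
```

Converted, -1.5 mm / 600 = -0.0025, 0.8 mm / 600 = 0.0013.

```bash
python3 jog.py '{"ticks":[[0.0013,-0.0025,0.001,0,0,0],[0,0,0,0,0,0],[0,0,0,0,0,0],[0,0,0,0,0,0]]}' >/dev/null; python3 jog.py '{"ticks":[[0,0,0,0,0,0],[0,0,0,0,0,0],[0,0,0,0,0,0],[0,0,0,0,0,0],[0,0,0,0,0,0]]}' 45 >/dev/null;python3 jog.py '{"ticks":[[0,0,0,0,0,0],[0,0,0,0,0,0],[0,0,0,0,0,0]]}'; python3 jog.py '{"ticks":[[0,0,-0.0417,0,0,0],[0,0,-0.0583,0,0,0],[0,0,-0.0583,0,0,0],[0,0,-0.0583,0,0,0],[0,0,-0.0333,0,0,0]]}';python3 jog.py '{"ticks":[[0,0,0,0,0,0],[0,0,0,0,0,0],[0,0,0,0,0,0],[0,0,0,0,0,0],[0,0,0,0,0,0]]}' >/dev/null;python3 go.py 446.4 295.2 160 
```

```text
t: 21.35
ee_pos: [603.5, -140.2, 40.2]
orientation: [-2.868, -1.282, 0.0]
ft_force: [0.1, 0.7, -0.2]
width: 56.5
grasp_force: 30.0
t: 21.77
ee_pos: [604.9, -140.5, 194.1]
orientation: [2.866, 1.281, 0.005]
ft_force: [0.8, -0.6, -0.7]
width: 56.2
grasp_force: 30.0
t22.18 yaw -41.8 rz -0.000 then tool dxyz [ 220.2 -406.4   29. ] len 463 q5 0.48 tilt [-0.003  0.001 -1.   ]
```

Converted, -27 mm / 600 = -0.045, 14.7 mm / 600 = 0.0245.

```bash
python3 jog.py '{"ticks":[[0.0245,-0.045,0,0,0,0],[0.0245,-0.045,0,0,0,0],[0.0245,-0.045,0,0,0,0],[0.0245,-0.045,0,0,0,0],[0.0245,-0.045,0,0,0,0]]}'>/dev/null; python3 jog.py '{"ticks":[[0.0245,-0.045,0,0,0,0],[0.0245,-0.045,0,0,0,0],[0.0245,-0.045,0,0,0,0],[0.0245,-0.045,0,0,0,0],[0.0245,-0.045,0,0,0,0]]}'>/dev/null;  python3 jog.py '{"ticks":[[0.0245,-0.045,0,0,0,0],[0.0245,-0.045,0,0,0,0],[0.0245,-0.045,0,0,0,0],[0.0245,-0.045,0,0,0,0],[0.0245,-0.045,0,0,0,0]]}'>/dev/null; python3 jog.py '{"ticks":[[0,0,0,0,0,0],[0,0,0.05,0,0,0],[0,0,0.05,0,0,0],[0,0,0.05,0,0,0],[0,0,0,0,0,0]]}'>/dev/null; python3 jog.py '{"ticks":[[0,0,0,0,0,0],[0,0,0,0,0,0],[0,0,0,0,0,0],[0,0,0,0,0,0],[0,0,0,0,0,0]]}'; python3 go.py 446.4 295.2 46
```

```text
t: 24.27
ee_pos: [449.7, 294.6, 101.6]
orientation: [-2.868, -1.282, -0.004]
ft_force: [0.5, 0.6, -1.6]
width: 56.2
grasp_force: 30.0
t24.27 yaw -41.8 rz -0.000 then tool dxyz [-1.9 -2.9 55.6] len 56 q5 1.29 tilt [ 0.002  0.001 -1.   ]
```

Converted, 20 mm / 600 = 0.0333, 15 mm / 600 = 0.025.

```bash
python3 jog.py '{"ticks":[[-0.0032,-0.0048,0.025,0,0,0],[0,0,0.0333,0,0,0],[0,0,0.02,0,0,0],[0,0,0.0067,0,0,0],[0,0,0,0,0,0]]}'>/dev/null; python3 jog.py '{"ticks":[[0,0,0,0,0,0],[0,0,0,0,0,0],[0,0,0,0,0,0],[0,0,0,0,0,0],[0,0,0,0,0,0]]}'|grep -E "ee|ft_"; python3 go.py 446.4 295.2 46;python3 - <<'E'
from w import *
S,T=[get_image(n)["img"] for n in("scene","side")]
cv2.imwrite('pics/e.png',np.hstack([cv2.resize(S[110:230,310:470],(400,300)),cv2.resize(T[100:220,90:250],(400,300))])[...,::-1])
E
```

```text
ee_pos: [445.7, 294.9, 49.7]
ft_force: [-0.5, 0.0, -0.7]
t25.10 yaw -41.8 rz -0.000 then tool dxyz [0.7 0.3 3.7] len 4 q5 1.29 tilt [ 0.001  0.    -1.   ]
```

View pics/e.png

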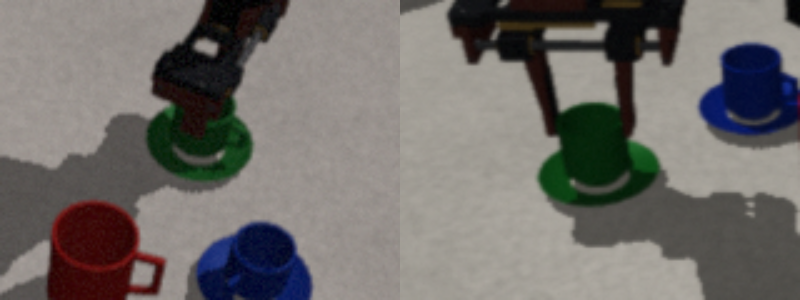

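The green cup is centred over its disc in both halves, with crescents at (200,158) and (600,185). Setting down.

The manual's scale: shifts go in shares of 0.6 m and turns go in shares of 4 rad. Converting my numbers, 2 mm / 600 = 0.0033, 0.8 mm / 600 = 0.0013.

```bash
python3 jog.py '{"ticks":[[0.0008,0.0005,0.0033,0,0,0],[0,0,0.0013,0,0,0],[0,0,0,0,0,0],[0,0,0,0,0,0],[0,0,0,0,0,0]]}'|grep -E "ee|ft_";python3 jog.py '{"ticks":[[0,0,0.0008,0,0,0],[0,0,0,0,0,0],[0,0,0,0,0,0],[0,0,0,0,0,0]]}'|grep -E "ee|ft_";python3 jog.py '{"ticks":[[0,0,0.0005,0,0,0],[0,0,0,0,0,0],[0,0,0,0,0,0]]}'|grep -E "ee|ft_"
```

```text
ee_pos: [445.9, 294.9, 46.3]
ft_force: [-0.5, 0.8, -0.6]
ee_pos: [446.0, 295.0, 46.1]
ft_force: [0.1, -0.1, 3.7]
ee_pos: [446.0, 295.0, 46.1]
ft_force: [-2.3, -0.8, 7.5]
```

Contact; releasing, then on to the red cup at (440.8,-161), yaw 15.

Converted, -40 mm / 600 = -0.0667, -35 mm / 600 = -0.0583.

```bash
python3 jog.py '{"ticks":[[0,0,0,0,0,0],[0,0,0,0,0,0],[0,0,0,0,0,0],[0,0,0,0,0,0],[0,0,0,0,0,0]]}' 88 | grep width; python3 jog.py '{"ticks":[[0,0,-0.0167,0,0,0],[0,0,-0.0583,0,0,0],[0,0,-0.0667,0,0,0],[0,0,-0.0667,0,0,0],[0,0,-0.0667,0,0,0]]}'; python3 go.py 440.8 -161 211 15
```

```text
width: 85.8
t: 27.03
ee_pos: [445.5, 294.6, 212.9]
orientation: [2.868, 1.282, -0.001]
ft_force: [0.3, 0.2, -0.9]
width: 87.9
grasp_force: 0.0
t27.03 yaw -41.8 rz -0.992 then tool dxyz [-438.8 -122.4    2. ] len 456 q5 1.29 tilt [-0. -0. -1.]
```

Converted, -0.124 rad / 4 = -0.031.

```bash
python3 jog.py '{"ticks":[[0,0,0,0,0,-0.031],[0,0,0,0,0,-0.031],[0,0,0,0,0,-0.031],[0,0,0,0,0,-0.031]]}'>/dev/null; python3 jog.py '{"ticks":[[0,0,0,0,0,-0.031],[0,0,0,0,0,-0.031],[0,0,0,0,0,-0.031],[0,0,0,0,0,-0.031]]}'>/dev/null; python3 jog.py '{"ticks":[[-0.0483,-0.0133,0,0,0,0],[-0.0483,-0.0133,0,0,0,0],[-0.0483,-0.0133,0,0,0,0],[-0.0483,-0.0133,0,0,0,0],[-0.0483,-0.0133,0,0,0,0]]}'>/dev/null; python3 jog.py '{"ticks":[[-0.0483,-0.0133,0,0,0,0],[-0.0483,-0.0133,0,0,0,0],[-0.0483,-0.0133,0,0,0,0],[-0.0483,-0.0133,0,0,0,0],[-0.0483,-0.0133,0,0,0,0]]}'>/dev/null; python3 jog.py '{"ticks":[[-0.0483,-0.0133,0,0,0,0],[-0.0483,-0.0133,0,0,0,0],[-0.0483,-0.0133,0,0,0,0],[-0.0483,-0.015,0,0,0,0],[-0.0483,-0.015,0,0,0,0]]}'>/dev/null; python3 jog.py '{"ticks":[[0,0,0,0,0,0],[0,0,0,0,0,0],[0,0,0,0,0,0],[0,0,0,0,0,0],[0,0,0,0,0,0]]}'>/dev/null; python3 jog.py '{"ticks":[[0,0,0,0,0,0],[0,0,0,0,0,0]]}'; python3 go.py 440.8 -161 211 15;python3 - <<'E'
from w import *
d=get_image("wrist")
cv2.imwrite('pics/w4.png',d["img"][...,::-1])
print(wcup(d,"red",(280,195)))
E
```

```text
t: 29.53
ee_pos: [440.9, -156.1, 210.6]
orientation: [-1.91, -2.494, -0.0]
ft_force: [-0.1, 0.0, -0.9]
width: 87.8
grasp_force: 0.0
t29.53 yaw 15.1 rz 0.002 then tool dxyz [-4.7 -1.4 -0.4] len 5 q5 -0.63 tilt [-0.  0. -1.]
(array([ 439.09007485, -160.45945816]), np.float64(38.29035457773644), np.float64(-74.3179827118715), 38)
```

View pics/w4.png

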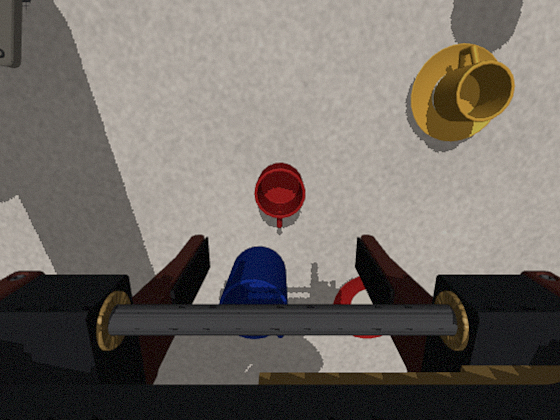

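The red cup is at (280,190) with its handle straight down at (280,225), and the blue mug at (255,290) is clear of the fingers' path. Grasping.

Converted, 40 mm / 600 = 0.0667, 35 mm / 600 = 0.0583.

```bash
python3 jog.py '{"ticks":[[-0.0073,-0.0033,0.05,0,0,0],[0,0,0.0667,0,0,0],[0,0,0.0667,0,0,0],[0,0,0.0583,0,0,0],[0,0,0.0333,0,0,0]]}'>/dev/null; python3 jog.py '{"ticks":[[0,0,0.0083,0,0,0],[0,0,0,0,0,0],[0,0,0,0,0,0],[0,0,0,0,0,0],[0,0,0,0,0,0]]}'>/dev/null;python3 jog.py '{"ticks":[[0,0,0,0,0,0],[0,0,0,0,0,0],[0,0,0,0,0,0]]}'|grep -E "ee|ft";python3 go.py 440 -160.8 40.5
```

```text
ee_pos: [440.4, -161.8, 41.2]
ft_force: [-0.2, 1.3, 0.1]
t30.67 yaw 15.0 rz -0.000 then tool dxyz [ 1.1 -0.1  0.7] len 1 q5 -0.64 tilt [ 0.001 -0.    -1.   ]
```

Converted, 0.8 mm / 600 = 0.0013, 0.4 mm / 600 = 0.0007.

```bash
python3 jog.py '{"ticks":[[0.0013,0,0.0007,0,0,0],[0,0,0,0,0,0],[0,0,0,0,0,0],[0,0,0,0,0,0]]}' >/dev/null; python3 jog.py '{"ticks":[[0,0,0,0,0,0],[0,0,0,0,0,0],[0,0,0,0,0,0],[0,0,0,0,0,0],[0,0,0,0,0,0]]}' 45 >/dev/null;python3 jog.py '{"ticks":[[0,0,0,0,0,0],[0,0,0,0,0,0],[0,0,0,0,0,0]]}'; python3 jog.py '{"ticks":[[0,0,-0.0417,0,0,0],[0,0,-0.0583,0,0,0],[0,0,-0.0583,0,0,0],[0,0,-0.0583,0,0,0],[0,0,-0.0333,0,0,0]]}'>/dev/null;python3 jog.py '{"ticks":[[0,0,0,0,0,0],[0,0,0,0,0,0],[0,0,0,0,0,0],[0,0,0,0,0,0],[0,0,0,0,0,0]]}' >/dev/null;python3 go.py 609.4 -300.7 160
```

```text
t: 31.67
ee_pos: [439.8, -160.9, 40.2]
orientation: [-1.912, -2.493, 0.0]
ft_force: [-0.7, 0.2, -0.4]
width: 56.1
grasp_force: 30.0
t32.50 yaw 15.0 rz -0.000 then tool dxyz [-179.7  128.5   28. ] len 223 q5 -0.64 tilt [-0.003  0.001 -1.   ]
```

Converted, -20 mm / 600 = -0.0333, 14.3 mm / 600 = 0.0238.

```bash
python3 jog.py '{"ticks":[[-0.0333,0.0238,0,0,0,0],[-0.0333,0.0238,0,0,0,0],[-0.0333,0.0238,0,0,0,0],[-0.0333,0.0238,0,0,0,0],[-0.0333,0.0238,0,0,0,0]]}'>/dev/null; python3 jog.py '{"ticks":[[-0.0333,0.0238,0,0,0,0],[-0.0333,0.0238,0,0,0,0],[-0.0333,0.0238,0,0,0,0],[-0.0333,0.0238,0,0,0,0],[0,0,0,0,0,0]]}'>/dev/null; python3 jog.py '{"ticks":[[0,0,0,0,0,0],[0,0,0.05,0,0,0],[0,0,0.05,0,0,0],[0,0,0.05,0,0,0],[0,0,0,0,0,0]]}'>/dev/null; python3 jog.py '{"ticks":[[0,0,0,0,0,0],[0,0,0,0,0,0],[0,0,0,0,0,0],[0,0,0,0,0,0],[0,0,0,0,0,0]]}'; python3 go.py 609.4 -300.7 46
```

```text
t: 34.17
ee_pos: [611.5, -301.8, 102.0]
orientation: [1.911, 2.491, 0.001]
ft_force: [0.1, 0.4, -1.2]
width: 56.3
grasp_force: 30.0
t34.17 yaw 15.0 rz -0.000 then tool dxyz [ 1.7 -1.9 56. ] len 56 q5 -0.74 tilt [ 0.002 -0.001 -1.   ]
```

Converted, 20 mm / 600 = 0.0333, 15 mm / 600 = 0.025.

```bash
python3 jog.py '{"ticks":[[0.0023,-0.0027,0.025,0,0,0],[0,0,0.0333,0,0,0],[0,0,0.02,0,0,0],[0,0,0.0067,0,0,0],[0,0,0,0,0,0]]}'>/dev/null; python3 jog.py '{"ticks":[[0,0,0,0,0,0],[0,0,0,0,0,0],[0,0,0,0,0,0],[0,0,0,0,0,0],[0,0,0,0,0,0]]}'|grep -E "ee|ft_"; python3 go.py 609.4 -300.7 46;python3 - <<'E'
from w import *
S,T=[get_image(n)["img"] for n in("scene","side")]
cv2.imwrite('pics/f.png',np.hstack([cv2.resize(S[200:320,80:240],(400,300)),cv2.resize(T[210:330,370:530],(400,300))])[...,::-1])
E
```

```text
ee_pos: [609.2, -300.6, 49.8]
ft_force: [-0.1, -1.2, -0.5]
t35.00 yaw 15.0 rz -0.000 then tool dxyz [-0.2  0.2  3.8] len 4 q5 -0.74 tilt [ 0.001 -0.    -1.   ]
```

View pics/f.png

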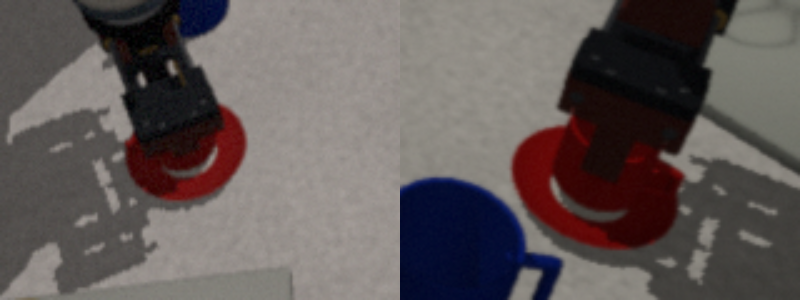

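The red cup is over its disc, with white crescents at (192,168) and (590,210) that its handle covers in part. Setting down.

Converted, 2 mm / 600 = 0.0033, 0.8 mm / 600 = 0.0013.

```bash
python3 jog.py '{"ticks":[[0,0,0.0033,0,0,0],[0,0,0.0013,0,0,0],[0,0,0,0,0,0],[0,0,0,0,0,0],[0,0,0,0,0,0]]}'|grep -E "ee|ft_";python3 jog.py '{"ticks":[[0,0,0.0008,0,0,0],[0,0,0,0,0,0],[0,0,0,0,0,0],[0,0,0,0,0,0]]}'|grep -E "ee|ft_";python3 jog.py '{"ticks":[[0,0,0.0005,0,0,0],[0,0,0,0,0,0],[0,0,0,0,0,0]]}'|grep -E "ee|ft_"
```

```text
ee_pos: [608.8, -300.4, 46.3]
ft_force: [0.7, -0.5, -0.4]
ee_pos: [608.8, -300.5, 46.2]
ft_force: [-2.7, 0.4, 3.9]
ee_pos: [608.8, -300.5, 46.2]
ft_force: [-3.3, 0.7, 6.0]
```

Converted, -40 mm / 600 = -0.0667, -35 mm / 600 = -0.0583.

```bash
python3 jog.py '{"ticks":[[0,0,0,0,0,0],[0,0,0,0,0,0],[0,0,0,0,0,0],[0,0,0,0,0,0],[0,0,0,0,0,0]]}' 88 | grep width; python3 jog.py '{"ticks":[[0,0,-0.0167,0,0,0],[0,0,-0.0583,0,0,0],[0,0,-0.0667,0,0,0],[0,0,-0.0667,0,0,0],[0,0,-0.0667,0,0,0]]}'|grep ee; python3 jog.py '{"ticks":[[0,0,-0.05,0,0,0],[0,0,0,0,0,0],[0,0,0,0,0,0],[0,0,0,0,0,0]]}'|grep ee; python3 go.py 300 480 240
```

```text
width: 85.5
ee_pos: [608.5, -300.3, 212.9]
ee_pos: [608.3, -300.2, 240.4]
t37.27 yaw 15.0 rz -0.000 then tool dxyz [ 8.334e+02 -9.570e+01  7.000e-01] len 839 q5 -0.74 tilt [-0.  0. -1.]
```

Converted, 33 mm / 600 = 0.055, -4 mm / 600 = -0.0067.

```bash
python3 jog.py '{"ticks":[[0.055,-0.0067,0,0,0,0],[0.055,-0.0067,0,0,0,0],[0.055,-0.0067,0,0,0,0],[0.055,-0.0067,0,0,0,0],[0.055,-0.0067,0,0,0,0]]}'>/dev/null; python3 jog.py '{"ticks":[[0.055,-0.0067,0,0,0,0],[0.055,-0.0067,0,0,0,0],[0.055,-0.0067,0,0,0,0],[0.055,-0.0067,0,0,0,0],[0.055,-0.0067,0,0,0,0]]}'>/dev/null; python3 jog.py '{"ticks":[[0.055,-0.0067,0,0,0,0],[0.055,-0.0067,0,0,0,0],[0.055,-0.0067,0,0,0,0],[0.055,-0.0067,0,0,0,0],[0.055,-0.0067,0,0,0,0]]}'>/dev/null; python3 jog.py '{"ticks":[[0.055,-0.0067,0,0,0,0],[0.055,-0.0067,0,0,0,0],[0.055,-0.0067,0,0,0,0],[0.055,-0.0067,0,0,0,0],[0.055,-0.0067,0,0,0,0]]}'>/dev/null; python3 jog.py '{"ticks":[[0.055,-0.0067,0,0,0,0],[0.055,-0.0067,0,0,0,0],[0.055,-0.0067,0,0,0,0],[0.055,-0.0067,0,0,0,0],[0.055,-0.0067,0,0,0,0]]}'>/dev/null; python3 jog.py '{"ticks":[[0,0,0,0,0,0],[0,0,0,0,0,0],[0,0,0,0,0,0],[0,0,0,0,0,0],[0,0,0,0,0,0]]}'|grep -E "ee|t:"
python3 - <<'E'
from w import *
S,T=[get_image(n) for n in("scene","side")]
np.save("/tmp/s.npy",S,allow_pickle=True);np.save("/tmp/t.npy",T,allow_pickle=True)
rows=[]
for d,n in((S,"scene"),(T,"side")):
    r=[]
    for c in HUE:
        x,y=SAU[n][c]; y-=8; r.append(cv2.resize(d["img"][y-38:y+38,x-38:x+38],(200,200),interpolation=cv2.INTER_CUBIC))
    rows.append(np.hstack(r))
cv2.imwrite("pics/g.png",np.vstack(rows)[...,::-1])
# coloured rim outline of saucer+cup: lateral mid of saucer (widest) vs visible white crescent
for c in HUE:
  for d,n in((S,"scene"),(T,"side")):
    m=comp(mask(d["img"],c),SAU[n][c]); print(c,n,cv2.boundingRect(m))
for c in ("red","blue"):
    B=[body(d,c,MUG[n][c],15)[0] for d,n in((S,"scene"),(T,"side"))]; print("mug",c,cyl((S,T),B)[0])
E
```

```text
t: 39.77
ee_pos: [298.9, 469.2, 240.1]
red scene (131, 236, 47, 44)
red side (415, 251, 67, 59)
yellow scene (263, 216, 46, 43)
yellow side (292, 172, 52, 45)
green scene (369, 145, 42, 37)
green side (146, 142, 48, 40)
blue scene (389, 199, 45, 41)
blue side (210, 118, 40, 36)
mug red [601.58563944 138.74808169]
mug blue [ 450.36057241 -287.41361221]
```

View pics/g.png

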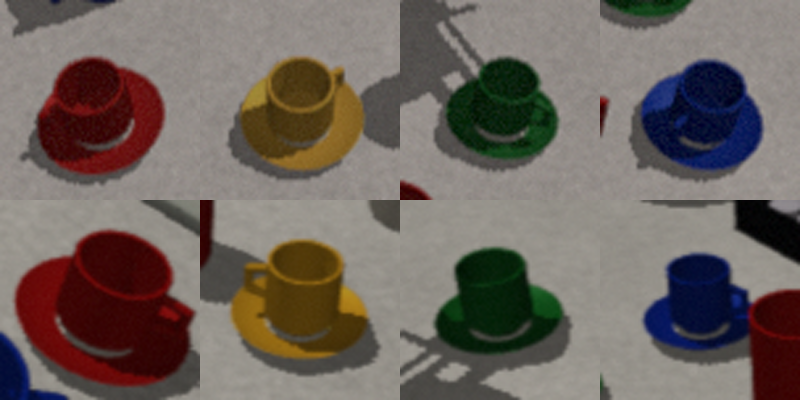

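All four cups stand upright with the white disc showing evenly around their feet in both views, except where the red handle hides part of it. The mugs have not moved and the arm is clear.

```bash
python3 -c "
from workcell import ctrl, telemetry, get_image, close_job
print(close_job())"
```

```text
the job is handed in; nothing more can be done
None
```

The job is handed in at about 40 s: the last views before hand-in showed all four espresso cups upright and centred in their own-colour saucers, each set down gently, with both mugs where they were; no verdict was returned.

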